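Drop one measure from the kitchen coffee portioner

TASK

Stand the yellow cup upright on the white spot under the spout of the red coffee portioner and let go of it. Then press the white plunger on top all the way down and let it rise, and after that swing the black-gripped lever all the way to its stop and let it spring back. Leave the soap bottle, the salt jar and the spatula alone.

Things in the scene. Friction and masses are not known exactly. Their poses are not given: they have to be found in the camera images.
- portioner: Red C-shaped coffee portioner fixed to the counter, 390 mm tall. Origin: centre of its base's underside; z up; -x is its open front. Dark base plate 220 (x) x 180 (y) x 15 mm. Column 70 x 75 mm, front face at x = +27 mm, to z = 255 mm; drum and hopper above. Between base and drum it is open at the front and both sides.
- drum_bottom (a point): Centre of the underside of the red drum (vertical axis = the portioner's z axis), radius 60 mm, z = 185 to 255 mm. It overhangs the cup place, with a spout 30 mm across down to z = 168 mm, so nothing gets there from above: the gripper must lean back 35 to 45 degrees towards the open front.
- hopper_top (a point): Top of the amber hopper on the column: axis at x = +75 mm of the portioner, radius up to 53 mm, z = 255 to 390 mm. An obstacle for the gripper behind the plunger.
- cup_place (a point): Centre of the white spot (radius 37 mm) on top of the base plate, below the spout, at (-30, 0, 15) mm in the portioner's frame; axes as the portioner's. Clear height 153 mm to the spout and 170 mm to the drum, whose front edge is 30 mm in front of (to -x of) this point.
- cup: Loose straight yellow metal cup without a handle, outer diameter 60 mm, 100 mm tall, wall 3 mm, open at the top, about 0.15 kg. Starts upright on the counter. Origin: centre of its underside; z up through its mouth.
- plunger_top (a point): Centre of the top face of the white plunger head, a disc 42 mm across and 12 mm thick on top of the drum, at (-22, 0, 296) mm in the portioner's frame when up. It goes straight down with the plunger.
- plunger (a joint): How far the plunger is pressed, m: 0 up, 0.015 fully down on its stop. A spring pushes it back up; 3.5 N starts it, about 8 N holds it fully down.
- lever_grip (a point): Centre of the top of the lever's black upright grip: vertical cylinder, diameter 18 mm, 62 mm tall (down from this point; the upper 50 mm is clear of the lever arm). 130 mm from the lever's hinge, which is the portioner's z axis. At rest at (-12, 129, 276) mm in the portioner's frame. A 10 mm steel arm joins it to the drum at z = 220 mm.
- lever (a joint): Lever angle, rad: 0 at rest, 0.9 at its stop; it grows counter-clockwise seen from above, so the grip moves from the portioner's +y side towards its front (-x). A spring brings it back to 0: about 2 N at the grip to start it, 5 N at the stop.
- soap: Bystander: green soap bottle, radius 32 mm, 190 mm tall, standing; origin at the centre of its underside.
- salt: Bystander: clear salt jar with a steel cap, radius 30 mm, 90 mm tall, standing; origin at the centre of its underside.
- spatula: Bystander: wooden spatula lying flat on the counter, about 250 mm long along its x; origin on its underside.

How it is judged:
On the way, in this order (a step that is already met when the one before it is completed fails the run):
1. the cup stands upright on the base plate, its centre within 15 mm of the white spot's centre, and the gripper has let go of it (horizontal distance between cup and cup_place below 0.015 m and z of cup in the frame of cup_place between -0.004 and 0.004 m and angle between cup's own z axis and vertical below 0.1 rad and contact force between the fingers and cup below 0.1 N), for 0.3 s.
2. the plunger is fully down, within 2 mm of its stop (value of joint plunger above 0.013 m), for 0.15 s.
3. the plunger has risen again (within 3 mm of the top) and the lever is swung to within 0.06 rad of its stop (value of joint lever above 0.84 rad and value of joint plunger below 0.003 m), for 0.15 s.
4. the lever is let go and has sprung back to within 0.06 rad of rest, with nothing of the gripper touching the portioner (value of joint lever below 0.06 rad and contact force between the fingers and portioner below 0.1 N), for 0.2 s.
At the end, for the whole second after the job is handed in: The cup stands still and upright (within 0.1 rad) on the base plate within 15 mm of the white spot's centre, the lever is back at rest (within 0.06 rad), the plunger is up (within 3 mm), and the robot touches nothing (horizontal distance between cup and cup_place below 0.015 m and z of cup in the frame of cup_place between -0.004 and 0.004 m and angle between cup's own z axis and vertical below 0.1 rad and linear speed of cup below 0.02 m/s and value of joint lever below 0.06 rad and value of joint plunger below 0.003 m and contact force between each of the arm, the fingers and anything else below 0.1 N).
It fails at once if the cup is tipped more than 45 degrees (angle between cup's own z axis and vertical above 0.785 rad).
It fails at once if the soap bottle, the salt jar or the spatula is moved more than 25 mm (distance of any of soap, salt, spatula from where it was at the start of the episode above 0.025 m).
It also fails if it takes over 51 s, if anything falls off the work surface, if the arm or the gripper's body presses on something with over 40 N, if the wrist force passes 120 N, or if a joint passes its speed limit or range.

ROBOT

A 6-joint arm with a two-finger parallel gripper is mounted at the origin on the work surface. World frame = base frame: x ahead of the robot, y to its left, z up, the work surface at z = 0. Lengths are in m, angles in rad, forces in N, time in s.
With the tool pointing down it reaches from about 0.3 to 0.75 m from the base axis. Payload 8.5 kg.
Tool frame: the origin (TCP) lies between the finger pads; the fingertips stand 8 mm ahead of it and the grasp point (between the pads) lies 11 mm behind it; z points along the fingers, y is the line along which they close (so a half turn about z gives the same grasp; the last joint's range is limited). The gripper opens to 85 mm and grips with 20 to 120 N. Pads are 22 mm wide; open, the fingers measure 114 mm over their backs; the gripper's body (76 mm by 85 mm) begins 54 mm behind the grasp point. The pads swing forward as they close: fully open they stand 13 mm farther back than shut.
Start: joints at [0.946, 0.381, 1.297, -0, 1.464, -0.215], TCP at [0.219, 0.504, 0.239] pointing down, gripper open.
Joint ranges: [-3.11, 3.11], [-0.89, 2.33], [0.22, 2.48], [-1.42, 4.56], [0.17, 2.85], [-2.88, 2.88]. Speed limits (rad/s): [2.39, 2.39, 3.14, 3.14, 3.14, 3.14].

INTERFACE

Orientations are given as a unit quaternion [w, x, y, z].
In Python, from station import r gives the robot as it stands. The module is installed in compiled form; this text tells all that it offers.
- The arm moves only by the shell command python3 -m jog 'ROWS' [OPENING] [FORCE]. ROWS is JSON, a list of rows, each a list of 2 entries, a list of its own where there are three numbers: the shift along the tool's x, y, z scaled (see below), then the turn, a rotation vector about the tool's x, y, z scaled (see below). A call has 1 to 20 rows; each row shifts and turns the commanded pose from where the row before left it, along the tool's axes as they then stand; what a row does not reach is not made up. The controller multiplies each number of a shift by 0.4 m and each number of a turn by 90 degrees. A row lasts 1/12 s, in which the tool goes at most 41.7 mm and 7.16 degrees, less where a joint would pass 70% of its speed; a pose out of reach is approached as far as the arm can. A call with a number of a shift or a turn outside -1 to 1 is refused whole. A call with a gripper value outside its range is refused whole. OPENING is the closure, from 0 (fully open) to 1 (shut), set as the call begins (- or left out, the last holds). The fingers move at their own pace and stop on an object; FORCE is the grip in N (left out, the last holds). Time passes only in rows, so rows that do not move let the fingers close. It gives the time, the measured TCP pose, the force, the opening and the grip force at its end, in the units of the state.
- r.observe(): the state, without advancing time (a new reading comes with each control period).
- r.capture(name): name is "side" or "top"; returns the picture (384x512x3 uint8, red, green, blue); there is no depth.
- r.camera_params(name): a dict with "fx", "fy", "cx", "cy" (pixels), "world_to_cam" (4x4, takes a point from world to camera coordinates). Camera axes: x right, y up, looking along -z (the intrinsics and any distortion apply to the point x, -y, -z); pixel columns grow to the right and rows downward; lengths in m; the calibration is good to about 2 mm. A picture is of the moment at which its call begins. camera_params takes no time and is no camera call.
- r.finish_job(): hands the job in; it is judged then, once.
Trained networks look in the newest picture that a camera, given by its name, has taken for a name from the list of things; names that differ only in an ending like _2 or _b are one class to them, and where a whole thing is asked for, a point or a joint stands for the part that bears it (a point fixed in the world has none). Each returns a list of dicts, best first, with "confidence" (0 to 1); they miss things now and then, are a little off and sometimes report something else, mostly with a low value. They report only what shows in the picture. A call takes as long as a camera call.
- r.find_in(camera, name): "xyz" ([x, y, z] in m, in world coordinates, good to about 4 mm: the middle of the surface that is visible of it).
The state is a dict: "t": time; "joint_pos": joint angles; "joint_velocities": joint speeds; "joint_torque": joint torques, N m; "ee_pos": TCP position; "tool_rot": TCP orientation; "contact_force": force on the tool from outside, world axes, zero at the start; "moment": the same for the moment, N m; "opening": finger opening in m; "grip_force": force on a finger pad.
Only numpy, scipy, OpenCV 4.12 (cv2) and the standard library are available. Lean on these libraries where they do the work, as an engineer would, in place of code of your own. Each camera call takes 0.05 s, during which the arm holds its last target. There are 200 camera calls.

## Working session

There is one attempt and no reset: what is moved stays moved. The work goes in short steps, Python scripts to look and compute and a shell command to move; the robot and the scene stay as the last step left them, time stands still between calls to the robot, and variables do not carry over. Pictures are saved under pics/ and viewed, at most 10 in all, crops included, and the job is handed in when it is done.

```bash
mkdir -p pics; python3 - <<'E'
from station import r
import cv2,numpy as np
np.set_printoptions(precision=4,suppress=True)
for c in("side","top"):
    im=r.capture(c); cv2.imwrite(f"pics/{c}0.png",im[:,:,::-1])
    p=r.camera_params(c); print(c,{k:np.array(v) for k,v in p.items()})
    for n in("portioner","drum_bottom","hopper_top","cup_place","cup","plunger_top","lever_grip","soap","salt","spatula"):
        print(n,[(np.round(d["xyz"],3).tolist(),round(d["confidence"],2)) for d in r.find_in(c,n)[:2]])
o=r.observe(); print(o)
E
```

```text
side {'fx': array(383.9588), 'fy': array(383.9588), 'cx': array(260.9227), 'cy': array(192.0605), 'world_to_cam': array([[ 0.7833, -0.6215,  0.0135, -0.4325],
       [ 0.486 ,  0.6257,  0.6102, -0.4309],
       [-0.3876, -0.4714,  0.7922, -1.0901],
       [ 0.    ,  0.    ,  0.    ,  1.    ]])}
portioner [([0.58, 0.054, 0.219], 0.82)]
drum_bottom [([0.582, 0.055, 0.216], 0.57), ([0.709, -0.171, 0.065], 0.55)]
hopper_top [([0.588, 0.061, 0.216], 0.83)]
cup_place [([0.585, 0.058, 0.216], 0.63)]
cup [([0.45, -0.258, 0.055], 0.96)]
plunger_top [([0.554, 0.051, 0.293], 0.6)]
lever_grip [([0.471, 0.412, -0.002], 0.52), ([0.506, 0.164, 0.233], 0.46)]
soap [([0.701, -0.364, 0.115], 0.82)]
salt [([0.708, -0.173, 0.066], 0.65)]
spatula [([0.468, 0.411, 0.001], 0.65), ([0.584, 0.053, 0.213], 0.65)]
top {'fx': array(494.6887), 'fy': array(494.6887), 'cx': array(258.6303), 'cy': array(192.4157), 'world_to_cam': array([[ 0.0244, -0.9996,  0.0145,  0.0113],
       [ 0.9953,  0.0256,  0.0938, -0.5807],
       [-0.0942,  0.0122,  0.9955, -1.7475],
       [ 0.    ,  0.    ,  0.    ,  1.    ]])}
portio
[... 258 characters left out ...]
.296], 0.47)]
lever_grip [([0.52, 0.159, 0.226], 0.63), ([0.557, 0.055, 0.298], 0.45)]
soap [([0.707, -0.342, 0.127], 0.62)]
salt [([0.717, -0.157, 0.087], 0.67)]
spatula [([0.483, 0.411, 0.004], 0.73)]
{'t': 1.1, 'joint_pos': array([ 0.9457,  0.3806,  1.2974,  0.    ,  1.4636, -0.2153]), 'joint_velocities': array([ 0.0017,  0.0006, -0.0012,  0.0003,  0.0012, -0.0004]), 'joint_torque': array([  0.0005, -44.8337, -23.1464,  -0.0002,   0.0005,   0.    ]), 'ee_pos': array([0.2191, 0.5045, 0.2393]), 'tool_rot': array([0.    , 0.2034, 0.9791, 0.    ]), 'contact_force': array([0.786 , 0.1862, 0.498 ]), 'moment': array([-0.0103, -0.0295,  0.0105]), 'grip_force': 0.0, 'opening': 0.08501106044781324}
```

View pics/side0.png

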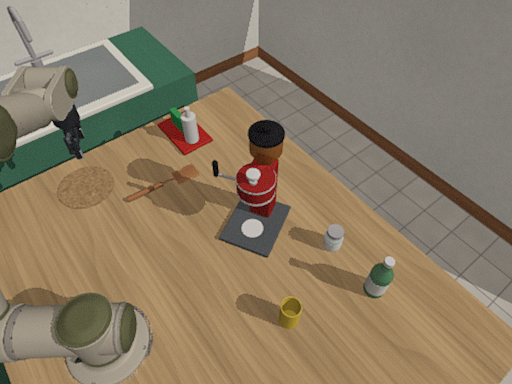

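View pics/top0.png

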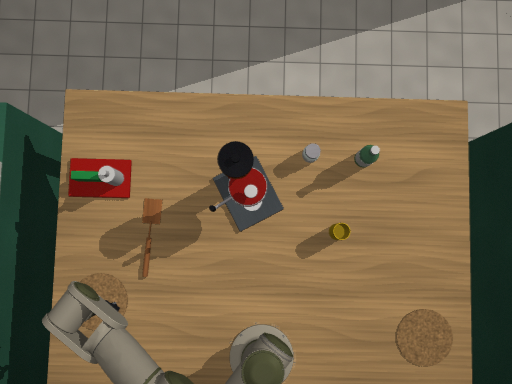

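The side view shows the cup at about (290,313), the white spot at (252,228), the plunger at (253,176) and the lever grip at (215,168). In the top view the cup is at (340,231), the plate corners are at about (283,207), (246,231) and (213,182), and the plunger is at (251,191). I'll enlarge the portioner to get its points more exactly.

```bash
python3 - <<'E'
import cv2,numpy as np
a=cv2.imread("pics/side0.png")[115:265,200:300]; b=cv2.imread("pics/top0.png")[135:240,195:295]
A=cv2.resize(a,None,fx=4,fy=4,interpolation=cv2.INTER_CUBIC); B=cv2.resize(b,None,fx=4,fy=4,interpolation=cv2.INTER_CUBIC)
C=np.zeros((600,800,3),np.uint8); C[:,:400]=A; C[:420,400:]=B
cv2.imwrite("pics/crop0.png",C)
E
```

```text
(no output)
```

View pics/crop0.png

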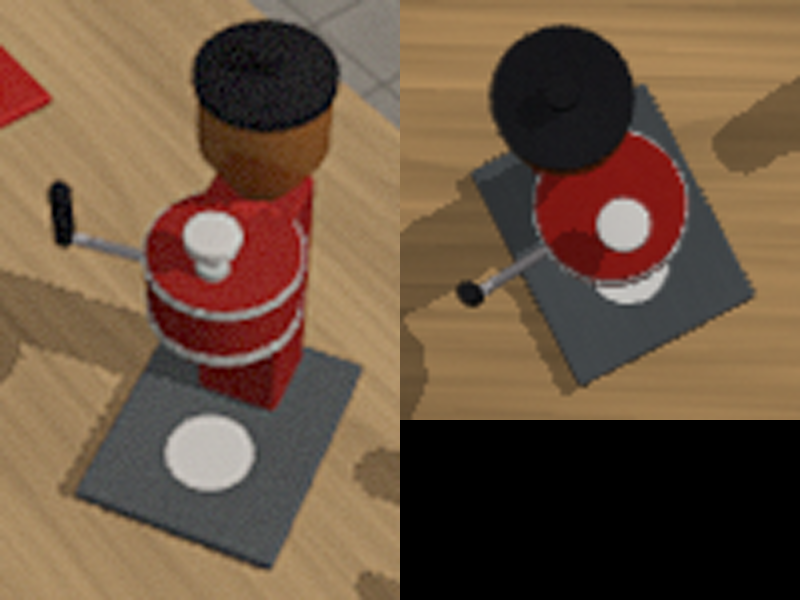

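The enlarged crops give the plate corners, spot, plunger, grip and hopper in both views. Next I fit the portioner pose to these points and the cup to its silhouette.

```bash
cat > h.py <<'E'
from station import r
import cv2,numpy as np
from scipy.optimize import least_squares,minimize
from scipy.spatial.transform import Rotation as R
np.set_printoptions(precision=4,suppress=True)
P={c:r.camera_params(c) for c in("side","top")}
def proj(c,X):
    p=P[c];M=np.array(p["world_to_cam"]);q=np.atleast_2d(X)@M[:3,:3].T+M[:3,3]
    return np.c_[p["cx"]+p["fx"]*q[:,0]/-q[:,2],p["cy"]-p["fy"]*q[:,1]/-q[:,2]]
def tri(us,ut):
    return least_squares(lambda X:np.r_[proj("side",X)[0]-us,proj("top",X)[0]-ut],[.5,0,.1])
def toW(v,X):
    return R.from_euler('z',v[2]).apply(np.atleast_2d(X))+[v[0],v[1],v[3] if len(v)>3 else 0]
def cyl(x,y,z,rad=.03,h=.1):
    a=np.linspace(0,2*np.pi,40);c=np.c_[x+rad*np.cos(a),y+rad*np.sin(a)]
    return np.r_[np.c_[c,0*a+z],np.c_[c,0*a+z+h]]
def cupfit(ims,x0,box=None):
    m={}
    for c,im in ims.items():
        hsv=cv2.cvtColor(im,cv2.COLOR_RGB2HSV);k=((hsv[:,:,0]>20)&(hsv[:,:,0]<34)&(hsv[:,:,1]>170)).astype(np.uint8)
        u=proj(c,[x0[0],x0[1],.05])[0].astype(int);w=np.zeros_like(k);w[u[1]-32:u[1]+32,u[0]-32:u[0]+32]=1;k*=w
        k=cv2.morphologyEx(k,cv2.MORPH_CLOSE,np.ones((5,5)))
        ys,xs=np.nonzero(k);m[c]=cv2.convexHull(np.c_[xs,ys].astype(np.int32)).reshape(-1,2)
    th=np.linspace(0,2*np.pi,24,endpoint=False);D=np.c_[np.cos(th),np.sin(th)]
    f=lambda v:np.concatenate([(proj(c,cyl(*v))@D.T).max(0)-(m[c]@D.T).max(0)-.3 for c in m])
    s=least_squares(f,x0,loss='soft_l1');return s.x,np.sqrt(np.mean(s.fun**2))
E
cat > fit.py <<'E'
from h import *
S=np.array([[210,453],[78,493],[270,561],[362,368],[212,232],[60,185],[266,74]])/4+[200,115]-.375
PS=np.array([[-.03,0,.015],[-.11,.09,.015],[-.11,-.09,.015],[.11,-.09,.015],[-.022,0,.296],[-.012,.129,.276],[.075,0,.39]])
T=np.array([[185,385],[353,295],[243,87],[72,180],[223,224],[66,294],[163,97]])/4+[195,135]-.375
PT=np.array([[-.11,.09,.015],[-.11,-.09,.015],[.11,-.09,.015],[.11,.09,.015],[-.022,0,.296],[-.012,.129,.276],[.075,0,.39]])
def f(v): return np.r_[proj("side",toW(v,PS))-S,proj("top",toW(v,PT))-T].ravel()
s=least_squares(f,[.56,.07,.49,0],loss='soft_l1');v=s.x
if __name__=="__main__":
    print(v,np.degrees(v[2]));print(f(v).reshape(-1,2).round(1).tolist())
    for n,i in(("plate corner a",(1,0)),("plate corner b",(2,1)),("plunger",(4,4)),("grip",(5,5)),("hopper",(6,6))):
        t=tri(S[i[0]],T[i[1]]);print(n,t.x,"model",toW(v,PS[i[0]])[0])
    print("place",toW(v,PS[0]))
    ims={c:cv2.imread(f"pics/{c}0.png")[:,:,::-1].copy() for c in("side","top")}
    print("cup",cupfit(ims,[.45,-.265,0]))
np.save("port.npy",v)
E
python3 fit.py
```

```text
[ 0.5784  0.0648  0.5059 -0.0033] 28.98640808544983
[[-0.3, 0.3], [-1.2, -0.0], [0.3, 1.6], [0.3, -0.6], [-0.2, 0.8], [-0.3, 1.6], [-0.1, -5.4], [-1.2, 0.8], [1.1, 0.1], [0.4, -1.3], [-0.9, -2.0], [0.1, 0.3], [0.6, -0.2], [-0.6, -0.9]]
plate corner a [0.4412 0.0861 0.0143] model [0.4386 0.0902 0.0117]
plate corner b [ 0.5265 -0.0634  0.0162] model [ 0.5258 -0.0673  0.0117]
plunger [0.5598 0.0543 0.2958] model [0.5592 0.0541 0.2927]
grip [0.5058 0.1725 0.2788] model [0.5054 0.1718 0.2727]
hopper [0.6446 0.1002 0.3661] model [0.644  0.1011 0.3867]
place [[0.5522 0.0502 0.0117]]
cup (array([ 0.4487, -0.2608, -0.003 ]), np.float64(0.4632305755645186))
```

```bash
sed -i 's/,\[266,74\]\]/]/; s/,\[.075,0,.39\]\])$/])/; s/,\[163,97\]\]/]/; /"hopper",(6,6)/s/,("hopper",(6,6))//' fit.py; python3 fit.py
cat > go.py <<'E'
# go.py x y z az tilt [flip] [p]: target of GRASP point (11 mm behind TCP); degrees; p = portioner frame
import sys
from h import *
a=sys.argv[1:];p='p' in a;fl='flip' in a;n=[float(t) for t in a if t not in('p','flip')]
v=np.load("port.npy");g=np.array(n[:3]);az=np.radians(n[3]);t=np.radians(n[4])
if p: g=toW([v[0],v[1],v[2],0],g)[0];az+=v[2]
z=np.array([np.sin(t)*np.cos(az),np.sin(t)*np.sin(az),-np.cos(t)]);y=np.array([-np.sin(az),np.cos(az),0])*(-1 if fl else 1)
Rt=np.c_[np.cross(y,z),y,z];T=g+.011*z
o=r.observe();Rc=R.from_quat(np.roll(o["tool_rot"],-1)).as_matrix()
print("t",o["t"],"tcp",o["ee_pos"],"target",T,"j",o["joint_pos"])
print("shift units (now axes)",Rc.T@(T-o["ee_pos"])/.4,"mm",(T-o["ee_pos"])*1e3)
w=R.from_matrix(Rc.T@Rt).as_rotvec(degrees=True);print("turn units",w/90,"deg",np.linalg.norm(w))
print("shift after turn",Rt.T@(T-o["ee_pos"])/.4)
E
python3 go.py .34 -.20 .18 -30 45; python3 go.py .34 -.20 .18 -30 45 flip
```

```text
[ 0.5785  0.065   0.5092 -0.0008] 29.175357665166185
[[-0.2, -0.1], [-1.2, -0.4], [0.5, 1.2], [0.2, -1.2], [-0.1, 0.2], [-0.5, 1.1], [-1.1, 0.7], [1.1, -0.1], [0.2, -1.5], [-1.0, -2.0], [0.0, 0.1], [0.6, -0.2]]
plate corner a [0.4412 0.0861 0.0143] model [0.4386 0.0899 0.0142]
plate corner b [ 0.5265 -0.0634  0.0162] model [ 0.5264 -0.0672  0.0142]
plunger [0.5598 0.0543 0.2958] model [0.5593 0.0542 0.2952]
grip [0.5058 0.1725 0.2788] model [0.5052 0.1717 0.2752]
place [[0.5524 0.0503 0.0142]]
cup (array([ 0.4487, -0.2608, -0.003 ]), np.float64(0.4632305755645186))
t 1.1 tcp [0.2191 0.5045 0.2393] target [ 0.3467 -0.2039  0.1722] j [ 0.9457  0.3806  1.2974  0.      1.4636 -0.2153]
shift units (now axes) [-0.9981 -1.4972  0.1677] mm [ 127.6242 -708.3472  -67.1019]
turn units [ 0.0285 -0.4994  0.0687] deg 45.44594669544959
shift after turn [-0.7029 -1.3741  0.9401]
t 1.1 tcp [0.2191 0.5045 0.2393] target [ 0.3467 -0.2039  0.1722] j [ 0.9457  0.3806  1.2974  0.      1.4636 -0.2153]
shift units (now axes) [-0.9981 -1.4972  0.1677] mm [ 127.6242 -708.3472  -67.1019]
turn units [ 0.7396  0.0422 -1.7855] deg 173.97427267039453
shift after turn [0.7029 1.3741 0.9401]
```

```bash
python3 -m jog '[[[-0.04,-0.06,0],[0,0,0]],[[-0.04,-0.06,0],[0,0,0]],[[-0.04,-0.06,0],[0,0,0]],[[-0.04,-0.06,0],[0,0,0]],[[-0.04,-0.06,0],[0,0,0]],[[-0.04,-0.06,0],[0,0,0]],[[-0.04,-0.06,0],[0,0,0]],[[-0.04,-0.06,0],[0,0,0]],[[-0.04,-0.06,0],[0,0,0]],[[-0.04,-0.06,0],[0,0,0]],[[-0.04,-0.06,0],[0,0,0]],[[-0.04,-0.06,0],[0,0,0]],[[-0.04,-0.06,0],[0,0,0]],[[-0.04,-0.06,0],[0,0,0]],[[-0.04,-0.06,0],[0,0,0]],[[-0.04,-0.06,0],[0,0,0]],[[-0.04,-0.06,0],[0,0,0]],[[-0.04,-0.06,0],[0,0,0]],[[-0.04,-0.06,0],[0,0,0]],[[-0.04,-0.06,0],[0,0,0]]]' 0; python3 go.py .34 -.20 .18 -30 45
```

```text
t: 2.77
ee_pos: [0.3213, -0.0649, 0.2396]
tool_rot: [0.0, 0.204, 0.979, -0.0]
contact_force: [1.4, 1.3, -0.4]
opening: 0.0852
grip_force: 0.0
t 2.7667 tcp [ 0.3213 -0.0649  0.2396] target [ 0.3467 -0.2039  0.1722] j [-0.5658 -0.0253  1.8189  0.      1.3472 -1.7264]
shift units (now axes) [-0.1968 -0.2934  0.1685] mm [  25.4467 -139.0371  -67.3392]
turn units [ 0.0283 -0.4989  0.0684] deg 45.395264615927644
shift after turn [-0.0428 -0.2692  0.2809]
```

```bash
python3 -m jog '[[[-0.04,-0.059,0.034],[0,0,0]],[[-0.04,-0.059,0.034],[0,0,0]],[[-0.04,-0.059,0.034],[0,0,0]],[[-0.04,-0.059,0.034],[0,0,0]],[[-0.04,-0.059,0.034],[0,0,0]],[[0,0,0],[0.004,-0.0713,0.0098]],[[0,0,0],[0.004,-0.0713,0.0098]],[[0,0,0],[0.004,-0.0713,0.0098]],[[0,0,0],[0.004,-0.0713,0.0098]],[[0,0,0],[0.004,-0.0713,0.0098]],[[0,0,0],[0.004,-0.0713,0.0098]],[[0,0,0],[0.004,-0.0713,0.0098]],[[0,0,0],[0,0,0]]]'; python3 go.py .4487 -.2608 .063 -30 45;  python3 go.py .3837 -.2231 .063 -30 45
```

```text
t: 3.85
ee_pos: [0.3532, -0.1984, 0.1772]
tool_rot: [0.329, 0.236, 0.911, -0.081]
contact_force: [0.1, 0.8, 0.5]
opening: 0.0855
grip_force: 0.0
t 3.85 tcp [ 0.3532 -0.1984  0.1772] target [ 0.4554 -0.2647  0.0552] j [-1.0208  0.0075  2.2296  0.8797  0.4285 -2.8129]
shift units (now axes) [-0.0399 -0.0241  0.4286] mm [ 102.2803  -66.3252 -121.9566]
turn units [ 0.0121 -0.06    0.0064] deg 5.533913471020462
shift after turn [ 0.0004 -0.0157  0.4308]
t 3.85 tcp [ 0.3532 -0.1984  0.1772] target [ 0.3904 -0.227   0.0552] j [-1.0208  0.0075  2.2296  0.8797  0.4285 -2.8129]
shift units (now axes) [ 0.1048 -0.0199  0.3088] mm [  37.2803  -28.6252 -121.9566]
turn units [ 0.0121 -0.06    0.0064] deg 5.533913471020462
shift after turn [ 0.1332 -0.0154  0.298 ]
```

```bash
python3 -m jog '[[[0,0,0],[0,0,0.079]],[[0,0,0],[0,0,0.079]],[[0,0,0],[0,0,0.079]],[[0,0,0],[0,0,0.079]],[[0,0,0],[0,0,0.079]],[[0,0,0],[0,0,0.079]],[[0,0,0],[0,0,0.079]],[[0,0,0],[0,0,0.079]],[[0,0,0],[0,0,0.079]],[[0,0,0],[0,0,0.079]],[[0,0,0],[0,0,0.079]],[[0,0,0],[0,0,0.079]],[[0,0,0],[0,0,0.079]],[[0,0,0],[0,0,0.079]],[[0,0,0],[0,0,0.079]],[[0,0,0],[0,0,0.079]],[[0,0,0],[0,0,0.079]],[[0,0,0],[0,0,0.079]],[[0,0,0],[0,0,0.079]],[[0,0,0],[0,0,0.079]]]'; python3 go.py .4487 -.2608 .063 -30 45 flip
```

```text
t: 5.52
ee_pos: [0.354, -0.1998, 0.1775]
tool_rot: [0.182, 0.939, 0.071, 0.284]
contact_force: [-0.0, 0.4, -0.7]
opening: 0.0857
grip_force: 0.0
t 5.5167 tcp [ 0.354  -0.1998  0.1775] target [ 0.4554 -0.2647  0.0552] j [-1.0191  0.0095  2.2231  0.8631  0.4313 -0.3112]
shift units (now axes) [0.0168 0.0407 0.4269] mm [ 101.4547  -64.9337 -122.3264]
turn units [-0.032   0.0561  0.4247] deg 38.663741454348404
shift after turn [-0.0035  0.0138  0.429 ]
```

```bash
python3 -m jog '[[[0,0,0],[-0.0053,0.0094,0.0708]],[[0,0,0],[-0.0053,0.0094,0.0708]],[[0,0,0],[-0.0053,0.0094,0.0708]],[[0,0,0],[-0.0053,0.0094,0.0708]],[[0,0,0],[-0.0053,0.0094,0.0708]],[[0,0,0],[-0.0053,0.0094,0.0708]],[[-0.001,0.0035,0.05],[0,0,0]],[[-0.001,0.0035,0.05],[0,0,0]],[[-0.001,0.0035,0.05],[0,0,0]],[[-0.001,0.0035,0.05],[0,0,0]],[[0,0,0],[0,0,0]]]'; python3 go.py .4487 -.2608 .063 -30 45 flip
```

```text
t: 6.43
ee_pos: [0.3996, -0.2319, 0.1209]
tool_rot: [0.098, 0.893, -0.236, 0.371]
contact_force: [-0.0, -0.2, -0.0]
opening: 0.0856
grip_force: 0.0
t 6.4333 tcp [ 0.3996 -0.2319  0.1209] target [ 0.4554 -0.2647  0.0552] j [-0.9556  0.2836  2.2678  2.0078  0.3381 -0.7794]
shift units (now axes) [-0.0022  0.0021  0.2306] mm [ 55.8421 -32.7471 -65.692 ]
turn units [-0.0027 -0.0013  0.003 ] deg 0.38034521553008355
shift after turn [-0.0017  0.0011  0.2306]
```

```bash
python3 -m jog '[[[0,0,0.046],[0,0,0]],[[0,0,0.046],[0,0,0]],[[0,0,0.046],[0,0,0]],[[0,0,0.046],[0,0,0]],[[0,0,0.046],[0,0,0]],[[0,0,0],[0,0,0]]]'; python3 go.py .4487 -.2608 .063 -30 45 flip; python3 - <<'E'
from h import *
ims={c:r.capture(c) for c in("side","top")}
for c in ims: cv2.imwrite(f"pics/{c}1.png",ims[c][:,:,::-1])
print(cupfit({"top":ims["top"]},[.4487,-.2608,-.003]))
C=np.hstack([cv2.resize(ims[c][y-75:y+75,x-50:x+50],None,fx=4,fy=4) for c,x,y in(("side",290,303),("top",340,240))])
cv2.imwrite("pics/crop1.png",C[:,:,::-1])
E
```

```text
t: 6.93
ee_pos: [0.4561, -0.2636, 0.0572]
tool_rot: [0.098, 0.892, -0.236, 0.372]
contact_force: [0.5, -0.2, -0.7]
opening: 0.0852
grip_force: 0.0
t 6.9333 tcp [ 0.4561 -0.2636  0.0572] target [ 0.4554 -0.2647  0.0552] j [-0.8708  0.5291  2.167   2.4501  0.3968 -1.1738]
shift units (now axes) [-0.0036  0.0031  0.0033] mm [-0.673  -1.0406 -1.9319]
turn units [-0.0033 -0.0028  0.0034] deg 0.48976866029877225
shift after turn [-0.0035  0.0031  0.0033]
(array([ 0.4505, -0.2731, -0.0662]), np.float64(0.4267944398160504))
```

View pics/crop1.png

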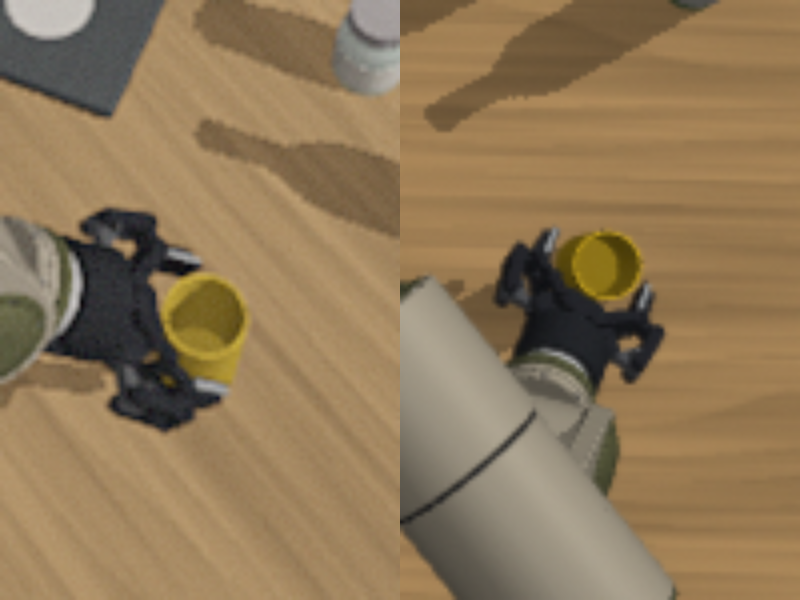

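The cup sits between the open fingers (side crop around (205,330), top crop around (605,265)). I'll close on it.

```bash
python3 -m jog '[[[0,0,0],[0,0,0]],[[0,0,0],[0,0,0]],[[0,0,0],[0,0,0]],[[0,0,0],[0,0,0]],[[0,0,0],[0,0,0]],[[0,0,0],[0,0,0]],[[0,0,0],[0,0,0]],[[0,0,0],[0,0,0]]]' 1 40; python3 go.py .4487 -.2608 .163 -30 45 flip;
```

```text
t: 7.7
ee_pos: [0.4541, -0.263, 0.059]
tool_rot: [0.1, 0.892, -0.237, 0.372]
contact_force: [-4.0, 0.9, 8.7]
opening: 0.0587
grip_force: 41.1
t 7.7 tcp [ 0.4541 -0.263   0.059 ] target [ 0.4554 -0.2647  0.1552] j [-0.8721  0.5233  2.1721  2.4562  0.3966 -1.1793]
shift units (now axes) [ 0.1746  0.0024 -0.1656] mm [ 1.3402 -1.6726 96.2189]
turn units [-0.0011 -0.0036  0.0028] deg 0.42615669829098907
shift after turn [ 0.1736  0.0019 -0.1666]
```

```bash
python3 -m jog '[[[0.03,0,-0.03],[0,0,0]],[[0.04,0,-0.04],[0,0,0]],[[0.04,0,-0.04],[0,0,0]],[[0.03,0,-0.03],[0,0,0]],[[0,0,0],[0,0,0]]]'; python3 go.py -.19 0 .11 0 45 flip p;
```

```text
t: 8.12
ee_pos: [0.4549, -0.262, 0.1252]
tool_rot: [0.098, 0.892, -0.235, 0.373]
contact_force: [-0.4, -1.4, -1.7]
opening: 0.0586
grip_force: 45.1
t 8.1167 tcp [ 0.4549 -0.262   0.1252] target [ 0.4194 -0.0239  0.1022] j [-0.8717  0.3439  2.1017  1.811   0.2593 -0.5037]
shift units (now axes) [-0.3014 -0.4743 -0.2229] mm [-35.4965 238.0987 -22.9832]
turn units [ 0.4622 -0.0039 -0.4599] deg 58.68258032687519
shift after turn [ 0.1098 -0.563   0.191 ]
```

```bash
python3 -m jog '[[[-0.03,-0.0474,-0.022],[0,0,0]],[[-0.03,-0.0474,-0.022],[0,0,0]],[[-0.03,-0.0474,-0.022],[0,0,0]],[[-0.03,-0.0474,-0.022],[0,0,0]],[[-0.03,-0.0474,-0.022],[0,0,0]],[[-0.03,-0.0474,-0.022],[0,0,0]],[[-0.03,-0.0474,-0.022],[0,0,0]],[[-0.03,-0.0474,-0.022],[0,0,0]],[[-0.03,-0.0474,-0.022],[0,0,0]],[[-0.03,-0.0474,-0.022],[0,0,0]],[[0,0,0],[0,0,0]]]'; python3 go.py -.19 0 .11 0 45 flip p;
```

```text
t: 9.03
ee_pos: [0.4219, -0.0405, 0.1007]
tool_rot: [0.096, 0.894, -0.235, 0.37]
contact_force: [-0.9, 0.1, -2.8]
opening: 0.0588
grip_force: 45.0
t 9.0333 tcp [ 0.4219 -0.0405  0.1007] target [ 0.4194 -0.0239  0.1022] j [-0.2787  0.3386  2.3338  3.6458  0.3418 -1.8815]
shift units (now axes) [-0.0156 -0.0333 -0.0208] mm [-2.4443 16.6531  1.5241]
turn units [ 0.4587 -0.0004 -0.4612] deg 58.53951089059137
shift after turn [ 0.0133 -0.0393  0.0079]
```

```bash
python3 -m jog '[[[0,0,0],[0.046,0,-0.046]],[[0,0,0],[0.046,0,-0.046]],[[0,0,0],[0.046,0,-0.046]],[[0,0,0],[0.046,0,-0.046]],[[0,0,0],[0.046,0,-0.046]],[[0,0,0],[0.046,0,-0.046]],[[0,0,0],[0.046,0,-0.046]],[[0,0,0],[0.046,0,-0.046]],[[0,0,0],[0.046,0,-0.046]],[[0,0,0],[0.046,0,-0.046]],[[0,0,0],[0,0,0]]]'; python3 go.py -.19 0 .11 0 45 flip p; python3 go.py -.03 0 .093 0 45 flip p
```

```text
t: 9.95
ee_pos: [0.4312, -0.051, 0.1066]
tool_rot: [-0.016, 0.916, 0.068, 0.394]
contact_force: [0.8, -0.5, -1.5]
opening: 0.0589
grip_force: 45.1
t 9.95 tcp [ 0.4312 -0.051   0.1066] target [ 0.4194 -0.0239  0.1022] j [-0.7438  0.3263  2.3605  1.7906  0.5972 -0.9704]
shift units (now axes) [-0.0203 -0.0714 -0.008 ] mm [-11.7493  27.1141  -4.3589]
turn units [ 0.1797 -0.013  -0.1545] deg 21.359824127545032
shift after turn [-0.0025 -0.0735  0.0129]
t 9.95 tcp [ 0.4312 -0.051   0.1066] target [0.5591 0.0541 0.0852] j [-0.7438  0.3263  2.3605  1.7906  0.5972 -0.9704]
shift units (now axes) [ 0.2082 -0.2176  0.289 ] mm [127.9518 105.1115 -21.3589]
turn units [ 0.1797 -0.013  -0.1545] deg 21.359824127545032
shift after turn [ 0.2503 -0.0735  0.3258]
```

```bash
python3 -m jog '[[[0,-0.018,0],[0.036,-0.0025,-0.031]],[[0,-0.018,0],[0.036,-0.0025,-0.031]],[[0,-0.018,0],[0.036,-0.0025,-0.031]],[[0,-0.018,0],[0.036,-0.0025,-0.031]],[[0,0,0],[0.036,-0.0025,-0.031]],[[0,0,0],[0,0,0]]]'; python3 go.py -.15 0 .11 0 45 flip p; python3 go.py -.03 0 .093 0 45 flip p
```

```text
t: 10.45
ee_pos: [0.4254, -0.0223, 0.1068]
tool_rot: [-0.096, 0.894, 0.231, 0.373]
contact_force: [1.4, -0.3, -1.4]
opening: 0.0589
grip_force: 45.1
t 10.45 tcp [ 0.4254 -0.0223  0.1068] target [ 0.4544 -0.0044  0.1022] j [-0.7959  0.3368  2.2737  1.2958  0.7917 -0.8156]
shift units (now axes) [ 0.0517 -0.0041  0.0685] mm [28.9561 17.9118 -4.5888]
turn units [ 0.0018 -0.0031 -0.0012] deg 0.3369616403077129
shift after turn [ 0.052  -0.0038  0.0682]
t 10.45 tcp [ 0.4254 -0.0223  0.1068] target [0.5591 0.0541 0.0852] j [-0.7959  0.3368  2.2737  1.2958  0.7917 -0.8156]
shift units (now axes) [ 0.2326 -0.0051  0.3115] mm [133.7319  76.4099 -21.5888]
turn units [ 0.0018 -0.0031 -0.0012] deg 0.3369616403077129
shift after turn [ 0.2341 -0.0038  0.3104]
```

```bash
python3 -m jog '[[[0.028,-0.0006,0.028],[0,0,0]],[[0.028,-0.0006,0.028],[0,0,0]],[[0.028,-0.0006,0.028],[0,0,0]],[[0.028,-0.0006,0.028],[0,0,0]],[[0.028,-0.0006,0.028],[0,0,0]],[[0,0,0],[0,0,0]]]'; python3 go.py -.03 0 .093 0 45 flip p; python3 - <<'E'
from h import *
ims={c:r.capture(c) for c in("side","top")}
o=r.observe();v=np.load("port.npy");z=R.from_quat(np.roll(o["tool_rot"],-1)).apply([0,0,1]);g=o["ee_pos"]-.011*z
out=[]
for c,s in(("side",(100,75)),("top",(100,75))):
    im=ims[c].copy();u=proj(c,g)[0].astype(int);K=4
    big=cv2.resize(im[u[1]-75:u[1]+75,u[0]-50:u[0]+50],None,fx=K,fy=K)
    q=proj(c,cyl(g[0],g[1],g[2]-.0668));h=cv2.convexHull(((q-(u-[50,75])+.5)*K).astype(np.int32).reshape(-1,1,2))
    cv2.polylines(big,[h],True,(0,255,255),1);out.append(big)
cv2.imwrite("pics/crop2.png",np.hstack(out)[:,:,::-1])
E
```

```text
t: 10.95
ee_pos: [0.4942, 0.0197, 0.1069]
tool_rot: [-0.097, 0.894, 0.23, 0.373]
contact_force: [-0.3, 0.6, -1.4]
opening: 0.0589
grip_force: 45.0
t 10.95 tcp [0.4942 0.0197 0.1069] target [0.5591 0.0541 0.0852] j [-0.5401  0.3884  2.1285  1.3735  0.6785 -0.6298]
shift units (now axes) [0.0907 0.0035 0.1687] mm [ 64.9382  34.3795 -21.685 ]
turn units [ 0.001  -0.0033 -0.0024] deg 0.379235608110367
shift after turn [0.0915 0.0041 0.1682]
```

View pics/crop2.png

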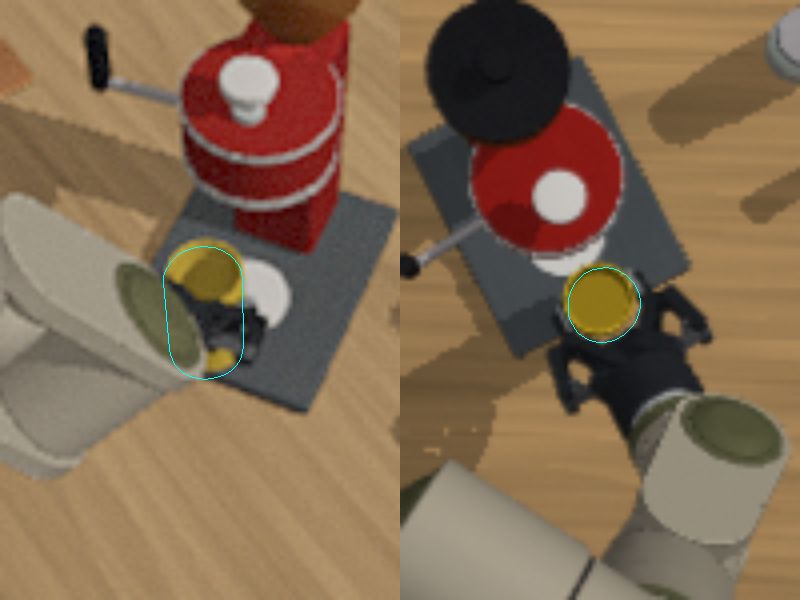

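The cup is upright in the hand. It sits about 4 mm forward of the model outline, so I aim 4 mm shorter.

```bash
python3 -m jog '[[[0.022,0.001,0.022],[0,0,0]],[[0.022,0.001,0.022],[0,0,0]],[[0.022,0.001,0.022],[0,0,0]],[[0.01,0.001,0.03],[0,0,0]],[[0.007,0,0.029],[0,0,0]],[[0.001,0,0.028],[0,0,0]],[[0,0,0],[0,0,0]],[[0,0,0],[0,0,0]]]'; python3 go.py -.034 0 .093 0 45 flip p;python3 go.py -.034 0 .081 0 45 flip p
```

```text
t: 11.72
ee_pos: [0.5515, 0.05, 0.0863]
tool_rot: [-0.098, 0.894, 0.231, 0.37]
contact_force: [-0.3, -0.4, -1.4]
opening: 0.0587
grip_force: 45.0
t 11.7167 tcp [0.5515 0.05   0.0863] target [0.5556 0.0522 0.0852] j [-0.3903  0.4884  2.0055  1.4342  0.5949 -0.5596]
shift units (now axes) [0.0065 0.0002 0.0101] mm [ 4.1492  2.2021 -1.0327]
turn units [-0.0011 -0.0006 -0.0023] deg 0.2377365646302383
shift after turn [0.0065 0.0002 0.0101]
t 11.7167 tcp [0.5515 0.05   0.0863] target [0.5556 0.0522 0.0732] j [-0.3903  0.4884  2.0055  1.4342  0.5949 -0.5596]
shift units (now axes) [-0.0148  0.0004  0.0313] mm [  4.1492   2.2021 -13.0327]
turn units [-0.0011 -0.0006 -0.0023] deg 0.2377365646302383
shift after turn [-0.0147  0.0002  0.0313]
```

Now I move 4 mm forward and lower gently.

```bash
python3 -m jog '[[[0.0065,0,0.01],[0,0,0]],[[-0.0055,0,0.0055],[0,0,0]],[[-0.0055,0,0.0055],[0,0,0]],[[-0.0035,0,0.0035],[0,0,0]],[[0,0,0],[0,0,0]],[[0,0,0],[0,0,0]]]'; python3 go.py -.034 0 .081 0 45 flip p
```

```text
t: 12.22
ee_pos: [0.5559, 0.052, 0.0778]
tool_rot: [-0.097, 0.894, 0.231, 0.371]
contact_force: [0.7, 0.1, -2.2]
opening: 0.0587
grip_force: 45.0
t 12.2167 tcp [0.5559 0.052  0.0778] target [0.5556 0.0522 0.0732] j [-0.381   0.5118  2.0022  1.4728  0.5868 -0.597 ]
shift units (now axes) [-0.0084 -0.0008  0.0079] mm [-0.2877  0.2031 -4.6165]
turn units [-0.0005 -0.0011 -0.0018] deg 0.1970434784653201
shift after turn [-0.0084 -0.0008  0.0079]
```

```bash
python3 -m jog '[[[-0.003,0,0.003],[0,0,0]],[[-0.003,0,0.003],[0,0,0]],[[-0.002,0,0.002],[0,0,0]],[[0,0,0],[0,0,0]],[[0,0,0],[0,0,0]]]'; python3 go.py -.034 0 .081 0 45 flip p
```

```text
t: 12.63
ee_pos: [0.5563, 0.052, 0.074]
tool_rot: [-0.097, 0.894, 0.232, 0.372]
contact_force: [-3.4, -1.3, 5.8]
opening: 0.0583
grip_force: 45.7
t 12.6333 tcp [0.5563 0.052  0.074 ] target [0.5556 0.0522 0.0732] j [-0.3809  0.5215  2.0054  1.495   0.5863 -0.623 ]
shift units (now axes) [-0.0023 -0.0011  0.0005] mm [-0.6508  0.1282 -0.7942]
turn units [-0.0003 -0.0022 -0.0015] deg 0.2402484675979247
shift after turn [-0.0023 -0.0011  0.0005]
```

```bash
python3 -m jog '[[[0,0,0],[0,0,0]],[[0,0,0],[0,0,0]],[[0,0,0],[0,0,0]],[[0,0,0],[0,0,0]],[[0,0,0],[0,0,0]],[[-0.01,0,-0.015],[0,0,0]],[[-0.02,0,-0.025],[0,0,0]],[[-0.025,0,-0.035],[0,0,0]],[[-0.03,0,-0.04],[0,0,0]],[[-0.03,0,-0.04],[0,0,0]],[[-0.03,0,-0.04],[0,0,0]],[[0,0,0],[0,0,0]]]' 0; python3 - <<'E'
from h import *
ims={c:r.capture(c) for c in("side","top")}
o=r.observe();v=np.load("port.npy");g=toW(v,[-.03,0,.015])[0]
print(cupfit({"side":ims["side"]},[g[0],g[1],g[2]]),g)
im=ims["side"];K=4;u=proj("side",g)[0].astype(int)
big=cv2.resize(im[u[1]-75:u[1]+60,u[0]-75:u[0]+75],None,fx=K,fy=K)
h=cv2.convexHull(((proj("side",cyl(*g))-(u-[75,75])+.5)*K).astype(np.int32).reshape(-1,1,2))
cv2.polylines(big,[h],True,(0,255,255),1)
cv2.imwrite("pics/crop3.png",big[:,:,::-1])
E
python3 go.py -.2 0 .35 0 20 flip p
```

```text
t: 13.63
ee_pos: [0.4699, 0.0044, 0.0876]
tool_rot: [-0.097, 0.894, 0.231, 0.371]
contact_force: [-0.2, -0.4, -0.2]
opening: 0.0856
grip_force: 0.0
(array([ 0.577 ,  0.082 , -0.0435]), np.float64(0.41799981883037646)) [0.5524 0.0503 0.0142]
t 13.7333 tcp [0.472  0.0047 0.0876] target [ 0.4072 -0.0307  0.3397] j [-0.6175  0.4253  2.1978  1.4392  0.7014 -0.8018]
shift units (now axes) [ 0.3164 -0.0025 -0.5753] mm [-64.7822 -35.3769 252.0568]
turn units [-0.0001 -0.2792 -0.0023] deg 25.131489887629872
shift after turn [ 0.0421 -0.0017 -0.6553]
```

View pics/crop3.png

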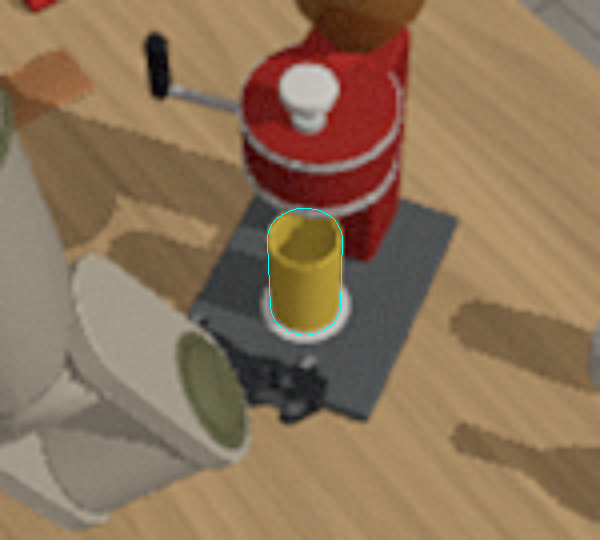

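The cup stands upright within the white spot, matching the outline within about 3 mm. Next comes the plunger.

```bash
python3 -m jog '[[[0.0316,0,-0.0575],[0,0,0]],[[0.0316,0,-0.0575],[0,0,0]],[[0.0316,0,-0.0575],[0,0,0]],[[0.0316,0,-0.0575],[0,0,0]],[[0.0316,0,-0.0575],[0,0,0]],[[0.0316,0,-0.0575],[0,0,0]],[[0.0316,0,-0.0575],[0,0,0]],[[0.0316,0,-0.0575],[0,0,0]],[[0.0316,0,-0.0575],[0,0,0]],[[0.0316,0,-0.0575],[0,0,0]],[[0,0,0],[0,-0.07,0]],[[0,0,0],[0,-0.07,0]],[[0,0,0],[0,-0.07,0]],[[0,0,0],[0,-0.07,0]],[[0,0,0],[0,0,0]]]' 1; python3 go.py -.0315 0 .334 0 20 flip p
```

```text
t: 14.98
ee_pos: [0.4095, -0.0299, 0.3404]
tool_rot: [-0.043, 0.953, 0.25, 0.166]
contact_force: [-0.5, -0.2, -0.2]
opening: -0.0
grip_force: 0.0
t 14.9833 tcp [ 0.4095 -0.0299  0.3404] target [0.5543 0.0514 0.3237] j [-0.5584 -0.0586  1.5956  0.3043  1.4397  0.4851]
shift units (now axes) [0.3765 0.0001 0.18  ] mm [144.8036  81.3657 -16.7612]
turn units [-0.0005  0.0023  0.0019] deg 0.273956277295328
shift after turn [ 0.3759 -0.0011  0.1814]
```

```bash
python3 -m jog '[[[0.047,0,0.0225],[0,0,0]],[[0.047,0,0.0225],[0,0,0]],[[0.047,0,0.0225],[0,0,0]],[[0.047,0,0.0225],[0,0,0]],[[0.047,0,0.0225],[0,0,0]],[[0.047,0,0.0225],[0,0,0]],[[0.047,0,0.0225],[0,0,0]],[[0.047,0,0.0225],[0,0,0]],[[0,0,0],[0,0,0]]]'; python3 go.py -.0315 0 .314 0 20 flip p;python3 go.py -.0315 0 .299 0 20 flip p; python3 - <<'E'
from h import *
out=[];v=np.load("port.npy");g=toW(v,[-.022,0,.31])[0]
for c in("side","top"):
    im=r.capture(c);u=proj(c,g)[0].astype(int);out.append(cv2.resize(im[u[1]-75:u[1]+75,u[0]-50:u[0]+50],None,fx=4,fy=4))
cv2.imwrite("pics/crop4.png",np.hstack(out)[:,:,::-1])
E
```

```text
t: 15.73
ee_pos: [0.5545, 0.0512, 0.3213]
tool_rot: [-0.046, 0.953, 0.248, 0.167]
contact_force: [-0.3, -0.1, -0.3]
opening: -0.0003
grip_force: 0.0
t 15.7333 tcp [0.5545 0.0512 0.3213] target [0.5543 0.0514 0.3037] j [-0.2294  0.2143  1.3454  0.2439  1.3298  0.8033]
shift units (now axes) [-0.0152 -0.0004  0.0415] mm [ -0.1531   0.193  -17.6766]
turn units [-0.0036 -0.     -0.0003] deg 0.32609616783374956
shift after turn [-0.0152 -0.0006  0.0415]
t 15.7333 tcp [0.5545 0.0512 0.3213] target [0.5543 0.0514 0.2887] j [-0.2294  0.2143  1.3454  0.2439  1.3298  0.8033]
shift units (now axes) [-0.028  -0.0002  0.0767] mm [ -0.1531   0.193  -32.6766]
turn units [-0.0036 -0.     -0.0003] deg 0.32609616783374956
shift after turn [-0.028  -0.0006  0.0767]
```

View pics/crop4.png

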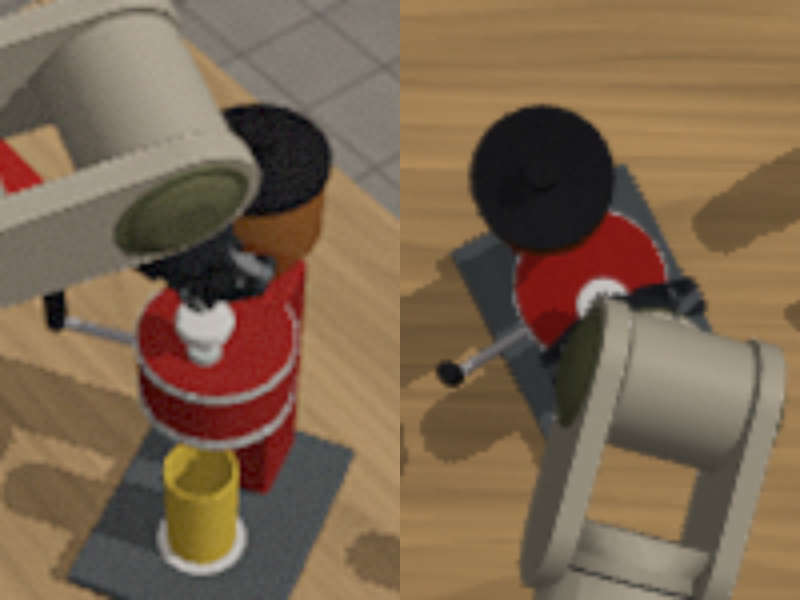

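The fingertips hover over the plunger head (side crop at about (205,300)), clear of the hopper. I'll press down.

```bash
python3 -m jog '[[[-0.005,0,0.014],[0,0,0]],[[-0.005,0,0.014],[0,0,0]],[[-0.0045,0,0.0115],[0,0,0]],[[-0.0035,0,0.0095],[0,0,0]],[[-0.0035,0,0.0095],[0,0,0]],[[-0.0025,0,0.007],[0,0,0]],[[0,0,0],[0,0,0]]]'; python3 go.py -.0315 0 .299 0 20 flip p
```

```text
t: 16.42
ee_pos: [0.5523, 0.0494, 0.2947]
tool_rot: [-0.044, 0.953, 0.247, 0.167]
contact_force: [-4.9, -1.5, 5.7]
opening: -0.0002
grip_force: 2.9
t 16.4167 tcp [0.5523 0.0494 0.2947] target [0.5543 0.0514 0.2887] j [-0.2321  0.2252  1.4069  0.2451  1.2585  0.7851]
shift units (now axes) [ 0.0013 -0.002   0.0166] mm [ 2.005   2.0541 -6.0797]
turn units [-0.0009  0.0011 -0.0013] deg 0.17318418315019954
shift after turn [ 0.0013 -0.002   0.0166]
```

```bash
python3 -m jog '[[[-0.0025,0,0.007],[0,0,0]],[[-0.0025,0,0.007],[0,0,0]],[[-0.0012,0,0.003],[0,0,0]],[[0,0,0],[0,0,0]],[[0,0,0],[0,0,0]],[[0,0,0],[0,0,0]]]'; python3 go.py -.0315 0 .299 0 20 flip p
```

```text
t: 16.92
ee_pos: [0.5526, 0.0494, 0.2906]
tool_rot: [-0.043, 0.953, 0.248, 0.169]
contact_force: [-11.4, -1.9, 20.8]
opening: -0.0001
grip_force: 10.2
t 16.9167 tcp [0.5526 0.0494 0.2906] target [0.5543 0.0514 0.2887] j [-0.2321  0.2265  1.4181  0.2469  1.2416  0.7802]
shift units (now axes) [ 0.0041 -0.0023  0.0067] mm [ 1.7155  2.0141 -1.9501]
turn units [ 0.0009 -0.0014 -0.0003] deg 0.15090034454417445
shift after turn [ 0.0042 -0.0023  0.0067]
```

The 21 N reading shows the plunger on its stop. I hold briefly, then lift off.

```bash
python3 -m jog '[[[0,0,0],[0,0,0]],[[0,0,0],[0,0,0]],[[0.0064,0,-0.0176],[0,0,0]],[[0.0128,0,-0.0352],[0,0,0]],[[0.019,0,-0.053],[0,0,0]],[[0.019,0,-0.053],[0,0,0]],[[0,0,0],[0,0,0]]]' ; python3 go.py -.012 .129 .31 95.3 0 flip p
```

```text
t: 17.5
ee_pos: [0.5535, 0.0493, 0.3593]
tool_rot: [-0.043, 0.953, 0.248, 0.17]
contact_force: [0.1, -0.4, 0.5]
opening: -0.0
grip_force: 0.0
t 17.5 tcp [0.5535 0.0493 0.3593] target [0.5052 0.1717 0.299 ] j [-0.2322  0.1933  1.2672  0.2367  1.4179  0.825 ]
shift units (now axes) [-0.0113 -0.3267  0.1558] mm [-48.3533 122.4907 -60.3388]
turn units [ 0.1882 -0.169  -1.0472] deg 96.95822005349994
shift after turn [0.3209 0.0737 0.1508]
```

```bash
python3 -m jog '[[[0.005,-0.041,0.002],[0,0,0]],[[0.005,-0.041,0.002],[0,0,0]],[[0.005,-0.041,0.002],[0,0,0]],[[0.005,-0.041,0.002],[0,0,0]],[[0.005,-0.041,0.002],[0,0,0]],[[0.005,-0.041,0.002],[0,0,0]],[[0.005,-0.041,0.002],[0,0,0]],[[0.005,-0.041,0.002],[0,0,0]],[[0,0,0],[0,0,0]]]' 0.45;python3 -m jog '[[[0,0,0],[0.0134,-0.0121,-0.0748]],[[0,0,0],[0.0134,-0.0121,-0.0748]],[[0,0,0],[0.0134,-0.0121,-0.0748]],[[0,0,0],[0.0134,-0.0121,-0.0748]],[[0,0,0],[0.0134,-0.0121,-0.0748]],[[0,0,0],[0.0134,-0.0121,-0.0748]],[[0,0,0],[0.0134,-0.0121,-0.0748]],[[0,0,0],[0.0134,-0.0121,-0.0748]],[[0,0,0],[0.0134,-0.0121,-0.0748]],[[0,0,0],[0.0134,-0.0121,-0.0748]],[[0,0,0],[0.0134,-0.0121,-0.0748]],[[0,0,0],[0.0134,-0.0121,-0.0748]],[[0,0,0],[0.0134,-0.0121,-0.0748]],[[0,0,0],[0.0134,-0.0121,-0.0748]],[[0,0,0],[0,0,0]]]'; python3 go.py -.012 .129 .31 95.3 0 flip p;
```

```text
t: 18.25
ee_pos: [0.5027, 0.1743, 0.3544]
tool_rot: [-0.045, 0.953, 0.248, 0.167]
contact_force: [0.5, 0.5, -0.3]
opening: 0.0473
grip_force: 0.0
t: 19.5
ee_pos: [0.5042, 0.1723, 0.354]
tool_rot: [-0.004, 0.464, 0.886, -0.002]
contact_force: [0.0, 0.9, -0.5]
opening: 0.0471
grip_force: 0.0
t 19.5 tcp [0.5042 0.1723 0.354 ] target [0.5052 0.1717 0.299 ] j [ 0.1066  0.2991  1.0953  0.0007  1.7553 -0.4995]
shift units (now axes) [-0.0032  0.0021  0.1375] mm [  0.9686  -0.5667 -55.0231]
turn units [-0.0043 -0.0028  0.0029] deg 0.532635808740027
shift after turn [-0.0025  0.0012  0.1376]
```

```bash
python3 -m jog '[[[-0.001,0,0.045],[0,0,0]],[[-0.001,0.001,0.045],[0,0,0]],[[-0.001,0.001,0.045],[0,0,0]],[[0,0,0],[0,0,0]]]'; python3 - <<'E'
from h import *
out=[];v=np.load("port.npy");g=toW(v,[-.012,.129,.276])[0]
for c in("side","top"):
    im=r.capture(c);u=proj(c,g)[0].astype(int);out.append(cv2.resize(im[u[1]-75:u[1]+75,u[0]-50:u[0]+50],None,fx=4,fy=4))
cv2.imwrite("pics/crop5.png",np.hstack(out)[:,:,::-1])
E
python3 go.py -.012 .129 .258 95.3 0 flip p
```

```text
t: 19.83
ee_pos: [0.5039, 0.1713, 0.2973]
tool_rot: [-0.006, 0.468, 0.884, -0.003]
contact_force: [-0.3, 0.3, -0.2]
opening: 0.0474
grip_force: 0.0
t 19.9333 tcp [0.505  0.1716 0.301 ] target [0.5052 0.1717 0.247 ] j [ 0.1045  0.3171  1.2166  0.0019  1.6149 -0.4943]
shift units (now axes) [-0.0006  0.0014  0.1349] mm [  0.2245   0.1726 -53.9774]
turn units [-0.0034 -0.0032 -0.0018] deg 0.45004487364440027
shift after turn [0.     0.0007 0.1349]
```

View pics/crop5.png

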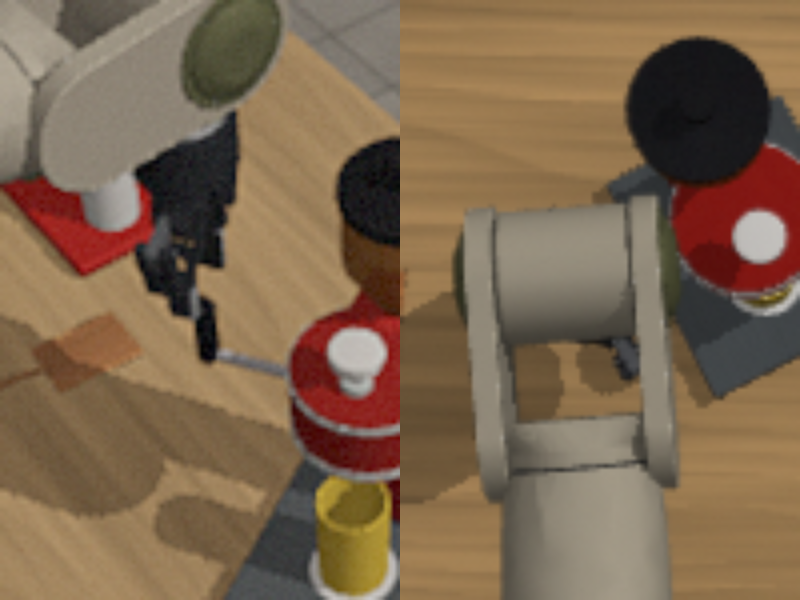

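The plunger has risen, the cup still stands, and the grip (side crop at about (205,330)) lies between the fingers. I'll descend.

```bash
python3 -m jog '[[[0,0,0.02],[0,0,0]],[[0,0,0.025],[0,0,0]],[[0,0.001,0.025],[0,0,0]],[[0,0,0.025],[0,0,0]],[[0,0,0.025],[0,0,0]],[[0,0,0.015],[0,0,0]],[[0,0,0],[0,0,0]]]'; python3 go.py -.012 .129 .258 95.3 0 flip p
```

```text
t: 20.52
ee_pos: [0.5046, 0.1721, 0.2462]
tool_rot: [-0.004, 0.466, 0.885, -0.002]
contact_force: [0.4, 0.1, -0.9]
opening: 0.0473
grip_force: 0.0
t 20.5167 tcp [0.5046 0.1721 0.2462] target [0.5052 0.1717 0.247 ] j [ 0.1058  0.3492  1.3263  0.0015  1.4738 -0.4952]
shift units (now axes) [-0.0016  0.0006 -0.002 ] mm [ 0.5625 -0.3935  0.8143]
turn units [-0.0039 -0.0031 -0.0005] deg 0.45122721829077833
shift after turn [-0.0016  0.0006 -0.002 ]
```

```bash
python3 -m jog '[[[-0.0011,-0.0265,0],[0,0,-0.052]],[[-0.0011,-0.0265,0],[0,0,-0.052]],[[-0.0011,-0.0265,0],[0,0,-0.052]],[[-0.0011,-0.0265,0],[0,0,-0.052]],[[-0.0011,-0.0265,0],[0,0,-0.052]],[[-0.0011,-0.0265,0],[0,0,-0.052]],[[-0.0011,-0.0265,0],[0,0,-0.052]],[[-0.0011,-0.0265,0],[0,0,-0.052]],[[-0.0011,-0.0265,0],[0,0,-0.052]],[[-0.0011,-0.0265,0],[0,0,-0.052]],[[0,0,0],[0,0,0]]]'; python3 go.py -.1148 .061 .258 152 0 flip p
```

```text
t: 21.43
ee_pos: [0.4494, 0.0845, 0.2478]
tool_rot: [-0.003, 0.075, 0.997, 0.001]
contact_force: [-2.4, 6.5, -0.5]
opening: 0.0467
grip_force: 2.4
t 21.4333 tcp [0.4494 0.0845 0.2478] target [0.4486 0.0623 0.247 ] j [-0.0749  0.2133  1.5179  0.0016  1.4174 -1.4957]
shift units (now axes) [-0.0063 -0.0553  0.002 ] mm [ -0.8317 -22.2526  -0.8223]
turn units [ 0.001  -0.0044 -0.1087] deg 9.7938099133896
shift after turn [ 0.0032 -0.0556  0.0021]
```

```bash
python3 -m jog '[[[-0.0011,-0.0265,0],[0,0,-0.052]],[[-0.0008,-0.02,0],[0,0,-0.04]],[[0,0,0],[0,0,0]],[[0,0,0],[0,0,0]],[[0,0,0],[0,0,0]]]'; python3 - <<'E'
from h import *
o=r.observe();v=np.load("port.npy");d=o["ee_pos"][:2]-v[:2];print("ang",np.arctan2(d[1],d[0])-v[2]-np.arctan2(.129,-.012),np.hypot(*d),o["contact_force"],o["opening"])
E
```

```text
t: 21.85
ee_pos: [0.4482, 0.0671, 0.2477]
tool_rot: [-0.004, 0.005, 1.0, 0.001]
contact_force: [-2.6, 5.1, -0.0]
opening: 0.047
grip_force: 2.6
ang 0.9522131128430129 0.13034051286079207 [-2.579  5.073 -0.008] 0.04700187019995326
```

```bash
python3 -m jog '[[[-0.0003,-0.01,0],[0,0,-0.018]],[[-0.0003,-0.01,0],[0,0,-0.018]],[[0,0,0],[0,0,0]],[[0,0,0],[0,0,0]],[[0,0,0],[0,0,0]]]'; python3 - <<'E'
from h import *
o=r.observe();v=np.load("port.npy");d=o["ee_pos"][:2]-v[:2];print("ang",np.arctan2(d[1],d[0])-v[2]-np.arctan2(.129,-.012),np.hypot(*d),o["contact_force"],o["opening"])
E
```

```text
t: 22.27
ee_pos: [0.4483, 0.0592, 0.2477]
tool_rot: [-0.004, -0.023, 1.0, 0.001]
contact_force: [-3.7, 5.5, 0.8]
opening: 0.0473
grip_force: 2.8
ang -5.270471335209277 0.13033893185370884 [-3.7313  5.4539  0.7793] 0.04727056820304693
```

```bash
python3 -m jog '[[[-0.0003,-0.008,0],[0,0,-0.012]],[[-0.0003,-0.008,0],[0,0,-0.012]],[[0,0,0],[0,0,0]],[[0,0,0],[0,0,0]],[[0,0,0],[0,0,0]]]'
```

```text
t: 22.68
ee_pos: [0.4489, 0.0564, 0.2475]
tool_rot: [-0.003, -0.043, 0.999, 0.006]
contact_force: [-1.8, 27.9, -0.1]
opening: 0.0472
grip_force: 13.9
```

The jump to 28 N shows the lever at its stop. I'll swing back with it.

```bash
python3 -m jog '[[[-0.0011,0.0265,0],[0,0,0.052]],[[-0.0011,0.0265,0],[0,0,0.052]],[[-0.0011,0.0265,0],[0,0,0.052]],[[-0.0011,0.0265,0],[0,0,0.052]],[[-0.0011,0.0265,0],[0,0,0.052]],[[-0.0011,0.0265,0],[0,0,0.052]],[[-0.0011,0.0265,0],[0,0,0.052]],[[-0.0011,0.0265,0],[0,0,0.052]],[[-0.0011,0.0265,0],[0,0,0.052]],[[-0.0011,0.0265,0],[0,0,0.052]],[[-0.0011,0.0265,0],[0,0,0.052]],[[-0.0011,0.0265,0],[0,0,0.052]],[[0,0,0],[0,0,0]]]'; python3 go.py -.012 .129 .258 95.3 0 flip p
```

```text
t: 23.77
ee_pos: [0.4989, 0.1653, 0.2474]
tool_rot: [-0.002, 0.434, 0.901, -0.001]
contact_force: [-0.1, 0.2, 0.6]
opening: 0.0467
grip_force: 0.0
t 23.7667 tcp [0.4989 0.1653 0.2474] target [0.5052 0.1717 0.247 ] j [ 0.0939  0.3336  1.3466  0.0013  1.4659 -0.579 ]
shift units (now axes) [0.0027 0.0223 0.001 ] mm [ 6.2907  6.4019 -0.4093]
turn units [-0.0021 -0.0022  0.0453] deg 4.083319183576282
shift after turn [0.0043 0.022  0.001 ]
```

Now I centre on the grip, wait for the step-4 dwell, and lift away.

```bash
python3 -m jog '[[[0.001,0.011,0],[0,0,0.02]],[[0.002,0.011,0],[0,0,0.025]],[[0,0,0],[0,0,0]],[[0,0,0],[0,0,0]],[[0,0,0],[0,0,0]],[[0,0,-0.02],[0,0,0]],[[0,0,-0.05],[0,0,0]],[[0,0,-0.07],[0,0,0]],[[0,0,-0.08],[0,0,0]],[[0,0,-0.08],[0,0,0]],[[0,0,0],[0,0,0]],[[0,0,0],[0,0,0]],[[0,0,0],[0,0,0]],[[0,0,0],[0,0,0]]]'; python3 - <<'E'
from h import *
ims=[r.capture(c) for c in("side","top")]
cv2.imwrite("pics/end.png",np.hstack([cv2.resize(i[90:290,160:360],(400,400)) for i in ims])[:,:,::-1])
E
```

```text
t: 24.93
ee_pos: [0.5042, 0.1705, 0.3658]
tool_rot: [-0.004, 0.464, 0.886, -0.002]
contact_force: [0.2, -0.5, -1.7]
opening: 0.0471
grip_force: 0.0
```

View pics/end.png

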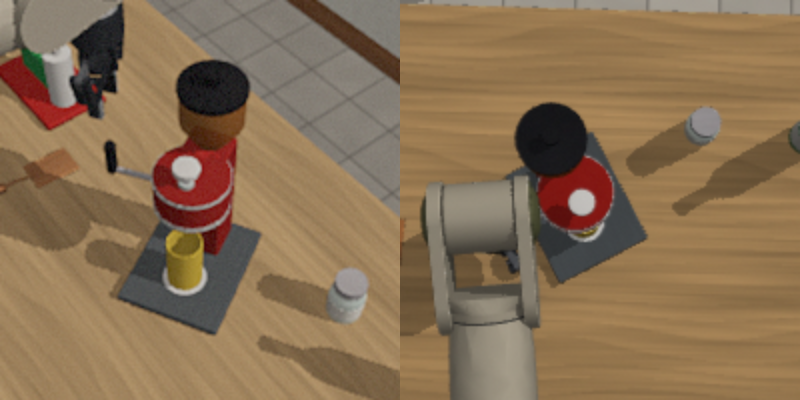

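The lever is back at rest (side crop at about (110,155)), the plunger is up, the cup stands on the spot and the gripper is clear.

```bash
python3 -c "
from station import r
print(r.finish_job())"
```

```text
the job is handed in; nothing more can be done
None
```

The job is handed in with no verdict returned: the cup stands upright on the white spot, the plunger was pressed to its stop and rose again, the lever was swung to its stop and sprang back, and the robot never went near the soap, salt or spatula.

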